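# Refit the check valve's ball

### The job

Refit the ball of the open check valve: of the two balls kept in the measuring cups, take the one that will go down the valve's bore, tip it out of its cup over the valve's raised collar so that it drops onto the seat, and do not touch the ball with the fingers. Stand the emptied cup back upright on the bench and swing the valve's cover fully shut. Leave the other cup with its ball, the pliers and the ratchet as they are.

Things in the scene. Friction and masses are not known exactly. Their poses are not given: they have to be found in the camera images.
- valve: grey cast check valve bolted to the bench, open at the top. Origin on the bench under the bore's axis, z up, +x towards its cover's hinge, +y towards its outlet branch. Round foot 128 mm across, 12 mm high (bolt heads to 20 mm); body 80 mm across, swelling from 64 mm height into the raised collar, 104 mm across. Hinge lugs at the +x side reach x = 72 mm, 62 mm wide with the pin, top at 123 mm
- valve_mouth (a point): centre of the collar's top face, 108 mm above the bench; axes as the valve's. The collar is 104 mm across outside and 80 mm inside; within it a cone narrows from 66 mm across at 91 mm height to the bore, 42 mm across, at 71 mm height
- valve_seat (a point): where the centre of the 38 mm ball lies when it sits on the brass seat ring (ring top at 32 mm, hole 26 mm) at the bottom of the bore: on the bore's axis, 46 mm above the bench; axes as the valve's
- valve_outlet (a point): centre of the outlet's flange face, 82 mm from the bore's axis (valve +y), 46 mm above the bench; the flange is 84 mm across and 12 mm thick, the branch behind it 48 mm across
- cover (a joint): hinge of the valve's cover, rad: 0 is shut (disc level on the collar), grows as it opens, 1.57 upright, end stop 2.25; it starts at 1.9 to 2.2, leaning back. The hinge is stiff: the cover stays where it is left and takes up to 4 N at the tab. Shut, a stop under it reaches 95 mm above the bench, so it shuts only over a ball that has gone down the bore (a 47 mm ball on the cone blocks it)
- cover_hinge (a point): on the cover's hinge axis, 62 mm behind the bore's axis (valve +x), 113 mm above the bench; turns with the cover: -x points along the cover to the tab, z out of its outer (upper) face. The cover is a grey disc 104 mm across, centred 62 mm from the axis, from 7 mm below to 7 mm above it in z, with two ribs to 12 mm and under its middle the stop, 32 mm across, reaching 18 mm below
- cover_tab (a point): on the flat lifting tab at the cover's free edge, 140 mm from the hinge axis, mid-width, 1 mm above the axis in z; the tab is 26 mm wide, 10 mm thick and ends 148 mm from the axis; axes as at the hinge, so z is across its thickness, away from the bore while the cover stands open
- cup_small: white plastic measuring cup with the 38 mm ball in it: round, slightly flared, 64 mm across at the rim, 50 mm at the foot, 62 mm high, wall about 2 mm, open at the top. Origin at the centre of its underside, z up. It may stand at the left or the right. The ball rolls out once the cup leans about 90 to 105 degrees from upright
- cup_small_rim (a point): centre of the mouth of cup_small, level with its rim, 62 mm above its underside
- cup_large: the other white measuring cup, the same in shape and size, with the 47 mm ball in it. Origin at the centre of its underside
- ball_small_center (a point): centre of the smaller black rubber ball, 38 mm across, loose in cup_small; the one that fits the bore
- ball_large_center (a point): centre of the larger black rubber ball, 47 mm across, loose in cup_large; too large for the bore
- pliers: pliers with red handles, 156 x 46 x 14 mm, lying on the bench in front of the valve, to its left; origin at the middle of the underside, length along y
- ratchet: ratchet with a teal grip, 190 x 35 x 29 mm, lying on the bench behind the valve; origin at the middle of the underside, length along y
Things that resemble listed ones, but are neither listed nor needed, are in the scene too. Leave any green or purple look-alike of the cup_small alone. What is shaped like the cup_large but green is not meant.

How it is judged:
By the outcome, as a careful person would: the job done as asked, in the order asked, and still so for the second after the job is handed in, with the robot touching nothing.
It also fails if it takes over 61 s, if anything falls off the work surface, if the arm or the gripper's body presses on something with over 40 N, if the wrist force passes 120 N, or if a joint passes its speed limit or range.

### The arm

A 7-joint arm with a two-finger parallel gripper is mounted at the origin on a cart in front of the work surface, level with it; the furniture and walls round the work are solid. World frame = base frame: x ahead of the robot, y to its left, z up, the work surface at z = 0. Lengths are in m, angles in rad, forces in N, time in s.
With the tool pointing down it reaches from about 0.425 to 0.875 m from the base axis. Payload 4.7 kg.
Tool frame: the origin (TCP) lies between the finger pads; the fingertips stand 14 mm ahead of it and the grasp point (between the pads) lies 5 mm behind it; z points along the fingers, y is the line along which they close (so a half turn about z gives the same grasp; the last joint's range is limited). The gripper opens to 87 mm and grips with 3 to 60 N. Pads are 19 mm wide; open, the fingers measure 117 mm over their backs; the gripper's body (75 mm by 190 mm) begins 51 mm behind the grasp point.
Start: joints at [1.157, 0.321, -0.07, 1.45, 0.023, 1.371, -0.057], TCP at [0.27, -0.591, 0.237] pointing down, gripper open.
Joint ranges: [-2.86, 2.86], [-0.3, 2.09], [-1.38, 1.24], [0.06, 2.45], [-1.56, 4.7], [0.09, 2.05], [-2.69, 2.69]. Speed limits (rad/s): [2.57, 2.57, 3.14, 3.14, 3.14, 3.14, 3.14].

### API

Orientations are given as a rotation vector (axis times angle).
In Python, from bench import ctrl gives the robot as it stands.
- The arm moves only by the tool step_arm, never from a script. Its argument "commands" is a list of rows, each an object with "travel": the shift along the tool's x, y, z in m, a list of three; "turn": the turn, a rotation vector about the tool's x, y, z in degrees, a list of three. A call has 1 to 5 rows; each row is the pose to reach, as a shift and turn from the pose commanded when the call began, along the tool's axes at that moment; what a row does not reach only later rows make up. A row lasts 1/10 s, in which the tool goes at most 50 mm and 8.59 degrees, less where a joint would pass 70% of its speed; a pose out of reach is approached as far as the arm can. A call with a gripper value outside its range is refused whole. "gripper" is the opening, from 0 (shut) to 1 (fully open), set as the call begins (left out, the last holds). The fingers move at their own pace and stop on an object; "force" is the grip in N (left out, the last holds). Time passes only in rows, so rows that repeat a pose let the fingers close. It gives the time, the measured TCP pose, the force, the opening and the grip force at its end, in the units of the state.
- ctrl.get_state(): the state, without advancing time (a new reading comes with each control period).
- ctrl.get_image(name): name is "side" or "top" or "wrist"; returns the picture (400x640x3 uint8, red, green, blue); there is no depth.
- ctrl.camera_model(name): a dict with "fx", "fy", "cx", "cy" (pixels), "R" (3x3) and "t" (3): a world point X has camera coordinates R X + t; the wrist camera has in their place "T_tool_cam" (4x4, takes a point from camera to tool coordinates, whose origin is the TCP and whose axes are the flange's). Camera axes: x right, y down, z forward; pixel columns grow to the right and rows downward; lengths in m; the calibration is good to about 2 mm. A picture is of the moment at which its call begins: read the wrist's pose just before it. camera_model takes no time and is no camera call.
- ctrl.close_job(): hands the job in; it is judged then, once.
The state is a dict: "time": time; "joint_positions": joint angles; "qd": joint speeds; "joint_torque": joint torques, N m; "position": TCP position; "tool_rot": TCP orientation; "ft_force": force on the tool from outside, world axes, zero at the start; "torque": the same for the moment, N m; "grip_width": opening from 0.0 (shut) to 1.0 (fully open); "grip_force": force on a finger pad.
Only numpy, scipy, OpenCV 4.12 (cv2) and the standard library are available. Lean on these libraries where they do the work, as an engineer would, in place of code of your own. Each camera call takes 0.05 s, during which the arm holds its last target. There are 200 camera calls.

## Working session

There is one attempt and no reset: what is moved stays moved. The work goes in short steps, Python scripts to look and compute and a tool call to move; the robot and the scene stay as the last step left them, time stands still between calls to the robot, and variables do not carry over. Pictures are saved under pics/ and viewed, at most 10 in all, crops included, and the job is handed in when it is done.

Besides the shell and the picture viewer there is one more tool, called after "Request:" as name([rows], argument=value, ...), one row to a line, values as JSON. step_arm: Moves the arm, as the interface text tells. Its arguments: {"type":"object","properties":{"commands":{"type":"array"},"gripper":{"type":"number"},"force":{"type":"number"}},"required":["commands"]}

```bash
mkdir -p pics; ls; python3 - <<'E'
from bench import ctrl
import cv2,numpy as np
a=ctrl.get_image("side");b=ctrl.get_image("top")
cv2.imwrite("pics/side0.png",a[:,:,::-1]);cv2.imwrite("pics/top0.png",b[:,:,::-1])
for n in("side","top","wrist"):
  print(n,{k:np.round(v,4).tolist() for k,v in ctrl.camera_model(n).items()})
s=ctrl.get_state();print(s)
E
```

```text
pics
side {'fx': 375.4831, 'fy': 375.4831, 'cx': 316.7318, 'cy': 199.0869, 'R': [[-0.892, -0.4513, 0.0249], [-0.193, 0.3305, -0.9239], [0.4087, -0.8289, -0.3819]], 't': [0.5609, 0.1208, 0.8727]}
top {'fx': 452.8832, 'fy': 452.8832, 'cx': 324.0564, 'cy': 197.0822, 'R': [[0.01, -0.9999, -0.0124], [-0.9828, -0.0075, -0.1848], [0.1847, 0.0141, -0.9827]], 't': [0.2414, 0.5478, 0.955]}
wrist {'fx': 352.1695, 'fy': 352.1695, 'cx': 315.5924, 'cy': 198.4939, 'T_tool_cam': [[-0.0007, -0.9625, -0.2711, 0.0736], [1.0, -0.0007, -0.0, 0.0002], [-0.0001, -0.2711, 0.9625, -0.1472], [0.0, 0.0, 0.0, 1.0]]}
{'time': 0.1, 'joint_positions': array([ 1.15712306,  0.32179442, -0.07011789,  1.45153676,  0.02261412,
        1.3708156 , -0.0568944 ]), 'qd': array([ 0.00173148, -0.00118545,  0.00060483, -0.00206697,  0.00122975,
        0.00042121,  0.00062241]), 'joint_torque': array([-1.75539794e-04, -4.92571199e+01, -4.05704593e-01, -3.13399351e+01,
       -6.42552017e-02,  3.94243898e-02,  6.61015997e-05]), 'position': array([ 0.2694254 , -0.591014  ,  0.23554971]), 'tool_rot': array([-3.06831920e+00, -6.66574928e-01,  7.35237277e-04]), 'ft_force': array([ 0.52278986, -0.79375584,  0.85932905]), 'torque': array([-0.0777521 , -0.00545806, -0.02144718]), 'grip_force': 0.0, 'grip_width': 1.0015302265364494}
```

View pics/top0.png

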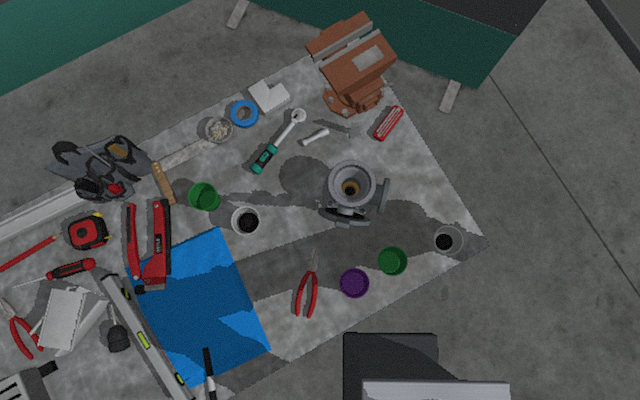

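View pics/side0.png

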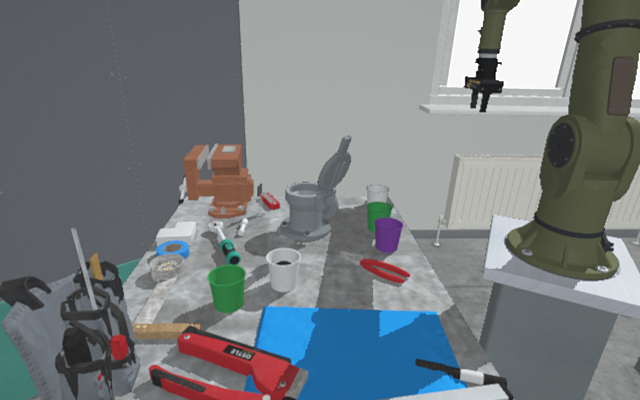

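Candidates in the top picture are two white cups with black balls, at (246,220) and (448,239). The green cups at (204,196) and (392,261) and the purple one at (354,283) are look-alikes. The valve's mouth is at (351,185), with the cover on its robot side near (345,215). I'll crop closely to compare the balls.

```bash
cat > h.py <<'E'
import numpy as np,cv2
from bench import ctrl
from scipy.spatial.transform import Rotation as Ro
def px2w(name,u,v,z,st=None):
    m=ctrl.camera_model(name)
    d=np.array([(u-m["cx"])/m["fx"],(v-m["cy"])/m["fy"],1.])
    if name=="wrist":
        T=np.array(m["T_tool_cam"]);R=Ro.from_rotvec(st["tool_rot"]).as_matrix()
        o=R@T[:3,3]+st["position"];d=R@T[:3,:3]@d
    else:
        R=np.array(m["R"]);o=-R.T@np.array(m["t"]);d=R.T@d
    return o+d*(z-o[2])/d[2]
def w2px(name,X,st=None):
    m=ctrl.camera_model(name);X=np.asarray(X,float)
    if name=="wrist":
        T=np.array(m["T_tool_cam"]);R=Ro.from_rotvec(st["tool_rot"]).as_matrix()
        c=T[:3,:3].T@(R.T@(X-st["position"])-T[:3,3])
    else: c=np.array(m["R"])@X+np.array(m["t"])
    return np.array([m["fx"]*c[0]/c[2]+m["cx"],m["fy"]*c[1]/c[2]+m["cy"]])
E
python3 - <<'E'
from h import *
im=cv2.imread("pics/top0.png")
cr=[]
for u,v in((246,220),(448,239)):
    c=cv2.resize(im[v-22:v+22,u-22:u+22],None,fx=6,fy=6,interpolation=cv2.INTER_CUBIC); cr.append(c)
    g=im[v-12:v+13,u-12:u+13].max(2); mask=(g<45).astype(np.uint8)
    n,l,s,ce=cv2.connectedComponentsWithStats(mask); i=1+np.argmax(s[1:,4]); print("dark",s[i],ce[i]+[u-12,v-12])
v=cv2.resize(im[150:240,310:400],None,fx=5,fy=5,interpolation=cv2.INTER_CUBIC)
cr=np.vstack(cr);cr=cv2.copyMakeBorder(cr,0,0,0,0,cv2.BORDER_CONSTANT)
v=cv2.resize(v,(528,528));cv2.imwrite("pics/crop1.png",np.hstack([cr,v]))
for n,u,vv,z in(("cupL rim",246,219,.062),("cupR rim",449,239,.062),("mouth",351,184,.108)): print(n,px2w("top",u,vv,z).round(4))
E
```

```text
dark [  4   5  21  20 313] [247.86900958 222.1086262 ]
dark [  0   7  17  16 211] [443.58293839 241.50236967]
cupL rim [0.4938 0.4165 0.062 ]
cupR rim [ 0.4539 -0.0245  0.062 ]
mouth [0.5637 0.1889 0.108 ]
```

View pics/crop1.png

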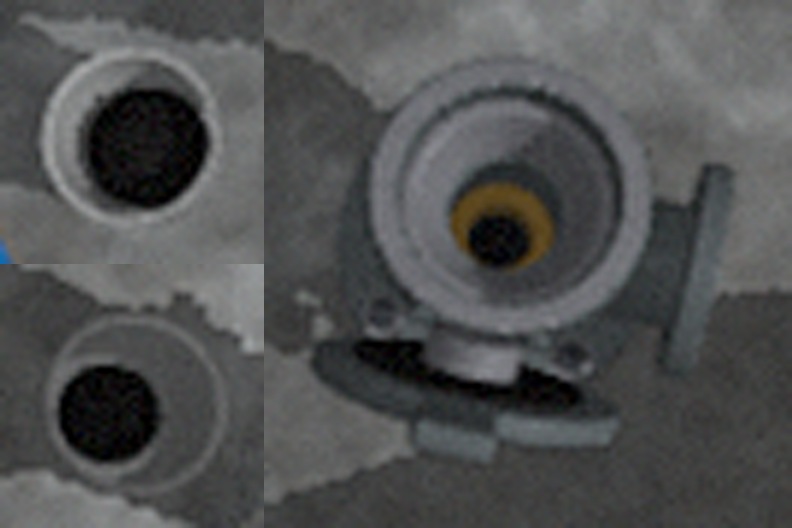

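The left ball is 20.5 px across and the right one 16.5 px, a ratio of 1.24, which matches 47/38. So cup_small is the right white cup, at about (0.454, -0.025). The valve's mouth is at about (0.566, 0.187), with the outlet towards -y and the cover leaning towards the robot. Next I work out the valve's yaw and the pre-grasp moves.

```bash
cat >> h.py <<'E'
def pose(az,e,roll=0,xup=1):
    """tool z at azimuth az, elev -e (deg); tool x up (xup=1), then rolled about tool z"""
    a,e=np.radians([az,e]);z=np.array([np.cos(a)*np.cos(e),np.sin(a)*np.cos(e),-np.sin(e)])
    x=np.array([0,0,1.])*xup; x=x-z*(x@z)
    if np.linalg.norm(x)<1e-6: x=xup*np.array([np.cos(a),np.sin(a),0])
    x/=np.linalg.norm(x);return Ro.from_matrix(np.c_[x,np.cross(z,x),z])*Ro.from_euler('z',roll,degrees=True)
def delta(p,R,p0=None,R0=None):
    s=ctrl.get_state()
    if p0 is None:p0=s["position"];R0=Ro.from_rotvec(s["tool_rot"])
    print("travel",R0.inv().apply(np.array(p)-p0).round(4),"turn",(R0.inv()*R).as_rotvec(degrees=True).round(1))
E
python3 - <<'E'
from h import *
f=lambda x,y:(310+(x-264)/5.867,150+y/5.867)
V=px2w("top",*f(510,194),.108);print("V",V)
# flange rim ends at z=.046
A=px2w("top",*f(715,168),.046);B=px2w("top",*f(682,368),.046);print("fl",A,B,(A+B)/2,np.degrees(np.arctan2(*(B-A)[1::-1])),np.linalg.norm(B-A))
M=(A+B)/2-V;print("out dir az",np.degrees(np.arctan2(M[1],M[0])),np.linalg.norm(M[:2]))
# cover check: predict tab and disc px for theta candidates in both cams
for yaw in(180,190,170,200):
  u=-np.array([np.cos(np.radians(yaw)),np.sin(np.radians(yaw)),0]);H=np.array([V[0],V[1],.113])-.062*u
  for th in(1.9,2.05,2.2):
    T=H+.148*(np.cos(th)*u+np.sin(th)*np.array([0,0,1]));print(yaw,th,T.round(3),w2px("top",T).round(1),w2px("side",T).round(1))
for n,u,v,z in(("cupR side",377,187,.062),("cupR foot..",0,0,0)): print(px2w("side",u,v,z))
c=px2w("top",449,239,.062);print(c,w2px("side",c))
s=ctrl.get_state();R0=Ro.from_rotvec(s["tool_rot"]);print(R0.as_matrix().round(2))
for az,xu in((100,1),(100,-1)):
  delta([.47,-.3,.2],pose(az,20,0,xu))
E
```

```text
V [0.56578076 0.18690329 0.108     ]
fl [0.59024563 0.10523121 0.046     ] [0.51249136 0.11891797 0.046     ] [0.55136849 0.11207459 0.046     ] 170.01673529299578 0.07894968644397769
out dir az -100.90186590570896 0.07620398543387714
180 1.9 [0.456 0.187 0.253] [356.  226.5] [352.1 134.4]
180 2.05 [0.436 0.187 0.244] [355.7 238.6] [360.8 139.6]
180 2.2 [0.417 0.187 0.233] [355.4 249.8] [368.7 146.1]
190 1.9 [0.458 0.168 0.253] [366.9 225.7] [354.7 132.7]
190 2.05 [0.438 0.164 0.244] [368.6 237.6] [363.6 137.4]
190 2.2 [0.419 0.161 0.233] [370.  248.7] [371.7 143.5]
170 1.9 [0.458 0.206 0.253] [345.1 225.5] [348. 136.]
170 2.05 [0.438 0.21  0.244] [342.9 237.4] [356.  141.6]
170 2.2 [0.419 0.213 0.233] [340.9 248.4] [363.5 148.6]
200 1.9 [0.463 0.149 0.253] [377.4 222.9] [355.6 130.9]
200 2.05 [0.443 0.142 0.244] [381.  234.4] [364.5 135.2]
200 2.2 [0.426 0.136 0.233] [384. 245.] [372.6 140.7]
[ 0.45495937 -0.02991044  0.062     ]
[-6.0967125   4.02772017  0.        ]
[ 0.45386832 -0.0245283   0.062     ] [376.76227562 187.65195655]
[[ 0.91  0.41 -0.  ]
 [ 0.41 -0.91  0.  ]
 [-0.   -0.   -1.  ]]
travel [ 0.3032 -0.1815  0.0358] turn [ 45.7  59.  -65.4]
travel [ 0.3032 -0.1815  0.0358] turn [ 62.7 -48.5  89.7]
```

Request:
step_arm([
  {"travel":[0.05,-0.03,0],"turn":[3.8,4.9,-5.4]},
  {"travel":[0.1,-0.06,0],"turn":[7.6,9.8,-10.9]},
  {"travel":[0.14,-0.085,0],"turn":[11.4,14.7,-16.3]},
  {"travel":[0.18,-0.11,0],"turn":[15.2,19.6,-21.8]},
  {"travel":[0.2,-0.12,0],"turn":[19,24.5,-27.2]},
], gripper=1)

```text
time: 0.6
position: [0.4037, -0.396, 0.2375]
tool_rot: [-2.407, -1.195, -0.479]
ft_force: [0.5, 0.2, -0.4]
grip_width: 0.999
grip_force: 0.0
```

```bash
python3 - <<'E'
from h import *
s=ctrl.get_state();print(s["time"],s["joint_positions"].round(3),s["position"].round(4))
delta([.47,-.27,.2],pose(100,20,0,1))
E
```

```text
0.6 [ 1.159  0.416 -0.253  1.434 -0.315  1.651  0.29 ] [ 0.4037 -0.396   0.2375]
travel [ 0.1047 -0.0078  0.1033] turn [ 26.5  34.4 -37.8]
```

Request:
step_arm([
  {"travel":[0.01,0,0.01],"turn":[4,5.1,-5.6]},
  {"travel":[0.03,-0.002,0.03],"turn":[8,10.2,-11.2]},
  {"travel":[0.05,-0.004,0.05],"turn":[12,15.3,-16.8]},
  {"travel":[0.07,-0.005,0.07],"turn":[16,20.4,-22.4]},
  {"travel":[0.07,-0.005,0.07],"turn":[19,24.5,-27]},
])

```text
time: 1.1
position: [0.4481, -0.3113, 0.209]
tool_rot: [-1.63, -1.491, -0.814]
ft_force: [0.5, 0.1, 0.6]
grip_width: 1.003
grip_force: 0.0
```

```bash
python3 - <<'E'
from h import *
s=ctrl.get_state();print(s["time"],s["joint_positions"].round(3),s["position"].round(4))
delta([.47,-.20,.12],pose(100,20,0,1))
E
```

```text
1.1 [ 1.146  0.752 -0.402  1.28  -0.431  1.938  0.652] [ 0.4481 -0.3113  0.209 ]
travel [-0.0179  0.0297  0.14  ] turn [  7.3   9.6 -10.9]
```

Request:
step_arm([
  {"travel":[-0.004,0.007,0.03],"turn":[2,2.6,-3]},
  {"travel":[-0.008,0.014,0.06],"turn":[4,5.2,-6]},
  {"travel":[-0.012,0.021,0.09],"turn":[6,7.8,-9]},
  {"travel":[-0.018,0.03,0.12],"turn":[7.3,9.6,-10.9]},
  {"travel":[-0.018,0.03,0.14],"turn":[7.3,9.6,-10.9]},
])

```text
time: 1.6
position: [0.4698, -0.2019, 0.1167]
tool_rot: [-1.317, -1.556, -0.914]
ft_force: [0.4, 0.9, -0.4]
grip_width: 1.0
grip_force: 0.0
```

```bash
python3 - <<'E'
from h import *
s=ctrl.get_state();print(s["time"],s["joint_positions"].round(3),s["position"].round(4))
delta([.47,-.20,.12],pose(100,20,0,1))
im=ctrl.get_image("wrist");cv2.imwrite("pics/w1.png",im[:,:,::-1])
c=[.454,-.0245,.062];print(w2px("wrist",c,s),w2px("wrist",[.454,-.0245,0],s))
E
```

```text
1.6 [ 1.07   0.901 -0.478  1.398 -0.427  1.838  0.829] [ 0.4698 -0.2019  0.1167]
travel [0.0037 0.0005 0.0006] turn [ 0.2  0.2 -0.3]
[331.01599868 167.68583014] [329.77292599 217.8952196 ]
```

View pics/w1.png

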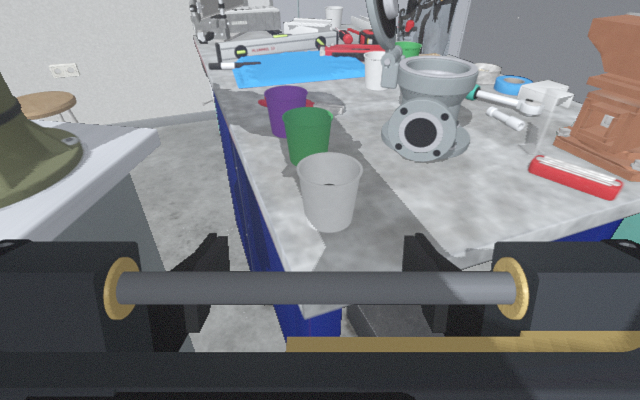

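The wrist view confirms the cup: its rim is at (330,170) and its foot at about (330,215), matching the predicted (331,168) and (330,218). For the tipping roll j7 may come near its limit, so I fit a quick kinematic model to check the pour pose.

```bash
cat > kin.py <<'E'
from h import *
from scipy.optimize import least_squares
import itertools
Q=np.array([[1.15712,.32179,-.07012,1.45154,.02261,1.37082,-.05689],[1.159,.416,-.253,1.434,-.315,1.651,.29],[1.146,.752,-.402,1.28,-.431,1.938,.652],[1.07,.901,-.478,1.398,-.427,1.838,.829]])
P=np.array([[.26943,-.59101,.23555],[.4037,-.396,.2375],[.4481,-.3113,.209],[.4698,-.2019,.1167]])
RV=np.array([[-3.06832,-.66657,.000735],[-2.407,-1.195,-.479],[-1.63,-1.491,-.814],[-1.317,-1.556,-.914]])
def chain(q,s):
    R=Ro.identity();out=[]
    for i,(a,sg) in enumerate(zip("zyzyzyz",s)):
        R=R*Ro.from_euler(a,sg*q[i]);out.append(R)
    return out
def fitori():
    best=None
    for s3 in itertools.product((1,-1),repeat=3):
        s=(-1,1,s3[0],1,s3[1],1,s3[2])
        E=[chain(q,s)[-1].inv()*Ro.from_rotvec(r) for q,r in zip(Q,RV)]
        m=Ro.concatenate(E);d=(m.mean().inv()*m).magnitude().max()
        if best is None or d<best[0]:best=(d,s,m.mean())
    return best
d,S,TO=fitori()
def pos(q,k):
    c=chain(q,S)
    return np.array([0,0,k[0]])+c[1].apply([k[4],0,k[1]])+c[3].apply([k[5],0,k[2]])+c[5].apply([k[6],0,k[3]])
r=least_squares(lambda k:np.r_[(np.array([pos(q,k) for q in Q])-P).ravel(),1e-3*k[4:]],[.3,.4,.4,.25,0,0,0]);K=r.x
LO=np.array([-2.86,-.3,-1.38,.06,-1.56,.09,-2.69]);HI=np.array([2.86,2.09,1.24,2.45,4.7,2.05,2.69])
def ik(p,R,q0,w=.02):
    f=lambda q:np.r_[(pos(q,K)-p)*5,(R.inv()*chain(q,S)[-1]*TO).as_rotvec(),w*(q-q0)]
    s=least_squares(f,np.clip(q0,LO+.01,HI-.01),bounds=(LO+.005,HI-.005));e=f(s.x);return s.x,np.linalg.norm(e[:3])/5,np.degrees(np.linalg.norm(e[3:6]))
E
python3 - <<'E'
from kin import *
print("ori err",d,S,TO.as_rotvec(degrees=True).round(1),"K",K.round(3),"pos err",np.abs(r.fun[:12]).max())
V=np.array([.566,.187,.108])
for az in(90,100,110,120,135):
  for e in(0,10,20):
    m=Ro.from_euler('z',0)
    for roll in(-105,-120):
      R=pose(az,e,roll); mouth=pose(az,e,0).apply([np.cos(np.radians(e)),0,-np.sin(np.radians(e))]) # up
      up_t=pose(az,e,0).inv().apply([0,0,1.]); mo=R.apply(up_t)
      G=V+[0,0,.09]-.04*mo*[1,1,0]
      q,pe,oe=ik(G+.005*R.apply([0,0,1]),R,Q[3])
      print(az,e,roll,"tilt",np.degrees(np.arccos(mo[2])).round(0),"mouth az",np.degrees(np.arctan2(mo[1],mo[0])).round(0),q.round(2),round(pe,3),round(oe,1))
E
```

```text
ori err 0.0006685695331780092 (-1, 1, -1, 1, -1, 1, -1) [ 0. -0. 90.] K [0.262 0.472 0.47  0.35  0.066 0.01  0.02 ] pos err 0.0200330205256109
90 0 -105 tilt 105.0 mouth az 180.0 [ 1.03  1.34 -1.34  1.65 -0.37  1.03  2.11] 0.0 0.1
90 0 -120 tilt 120.0 mouth az 180.0 [ 1.05  1.37 -1.37  1.65 -0.32  1.02  2.34] 0.0 0.1
90 10 -105 tilt 103.0 mouth az -167.0 [ 1.02  1.2  -1.34  1.67 -0.31  0.99  2.01] 0.0 0.1
90 10 -120 tilt 117.0 mouth az -163.0 [ 1.03  1.22 -1.37  1.67 -0.27  0.98  2.24] 0.0 0.1
90 20 -105 tilt 96.0 mouth az -156.0 [ 0.99  1.05 -1.33  1.68 -0.26  0.97  1.91] 0.0 0.1
90 20 -120 tilt 109.0 mouth az -149.0 [ 1.    1.08 -1.37  1.69 -0.21  0.95  2.13] 0.0 0.1
100 0 -105 tilt 105.0 mouth az -170.0 [ 0.9   1.29 -1.24  1.5  -0.42  1.26  2.14] 0.0 0.0
100 0 -120 tilt 120.0 mouth az -170.0 [ 0.92  1.35 -1.32  1.5  -0.32  1.24  2.33] 0.0 0.0
100 10 -105 tilt 103.0 mouth az -157.0 [ 0.89  1.17 -1.25  1.52 -0.35  1.21  2.06] 0.0 0.0
100 10 -120 tilt 117.0 mouth az -153.0 [ 0.91  1.23 -1.33  1.52 -0.25  1.19  2.25] 0.0 0.0
100 20 -105 tilt 96.0 mouth az -146.0 [ 0.87  1.04 -1.24  1.
[... 1049 characters left out ...]
outh az -126.0 [ 0.62  1.08 -1.12  1.27 -0.26  1.55  2.07] 0.0 0.0
120 20 -120 tilt 109.0 mouth az -119.0 [ 0.65  1.12 -1.19  1.28 -0.2   1.54  2.29] 0.0 0.0
135 0 -105 tilt 105.0 mouth az -135.0 [ 0.42  1.32 -1.04  0.94 -0.43  1.96  2.11] 0.0 0.0
135 0 -120 tilt 120.0 mouth az -135.0 [ 0.44  1.34 -1.1   0.94 -0.38  1.95  2.34] 0.0 0.0
135 10 -105 tilt 103.0 mouth az -122.0 [ 0.43  1.23 -1.04  1.   -0.32  1.9   2.13] 0.0 0.0
135 10 -120 tilt 117.0 mouth az -118.0 [ 0.45  1.25 -1.11  1.01 -0.27  1.88  2.36] 0.0 0.0
135 20 -105 tilt 96.0 mouth az -111.0 [ 0.44  1.13 -1.05  1.07 -0.22  1.82  2.14] 0.0 0.0
135 20 -120 tilt 109.0 mouth az -104.0 [ 0.47  1.16 -1.12  1.08 -0.18  1.81  2.36] 0.0 0.0
```

Model says pouring at az 110°, pitch 10° is within range. Now to the grasp: work out the pre-grasp and grasp shifts.

```bash
python3 - <<'E'
from h import *
R=pose(100,20);t=R.as_matrix()[:,2];c=np.array([.454,-.0245,.044]);h=np.array([-.1736,.9848,0])
delta(c+.005*t-.10*h,R)
s=ctrl.get_state();delta(c+.005*t,R,c+.005*t-.10*h,R)
E
```

```text
travel [-0.0425  0.0158  0.1003] turn [ 0.1  0.1 -0.3]
travel [0.0342 0.     0.094 ] turn [0. 0. 0.]
```

Request:
step_arm([
  {"travel":[-0.012,0.005,0.03],"turn":[0,0,0]},
  {"travel":[-0.028,0.01,0.065],"turn":[0,0,0]},
  {"travel":[-0.0425,0.016,0.1],"turn":[0,0,0]},
  {"travel":[-0.0425,0.016,0.1],"turn":[0,0,0]},
])

```text
time: 2.05
position: [0.4704, -0.1201, 0.0434]
tool_rot: [-1.315, -1.556, -0.911]
ft_force: [-1.0, -0.0, 0.5]
grip_width: 1.003
grip_force: 0.0
```

```bash
python3 - <<'E'
from h import *
s=ctrl.get_state();im=ctrl.get_image("wrist");cv2.imwrite("pics/w2.png",im[:,:,::-1])
print(s["time"],s["joint_positions"].round(3),s["position"].round(4))
R=pose(100,20);t=R.as_matrix()[:,2];c=np.array([.454,-.0245,.044])
delta(c+.005*t,R);print(w2px("wrist",[.454,-.0245,.062],s),w2px("wrist",[.454,-.0245,0],s))
E
```

```text
2.05 [ 1.022  0.936 -0.49   1.547 -0.432  1.642  0.872] [ 0.4704 -0.1201  0.0434]
travel [ 0.034  -0.0006  0.0987] turn [ 0.2  0.3 -0.3]
[316.17061824 134.663894  ] [316.61157082 209.7783199 ]
```

View pics/w2.png

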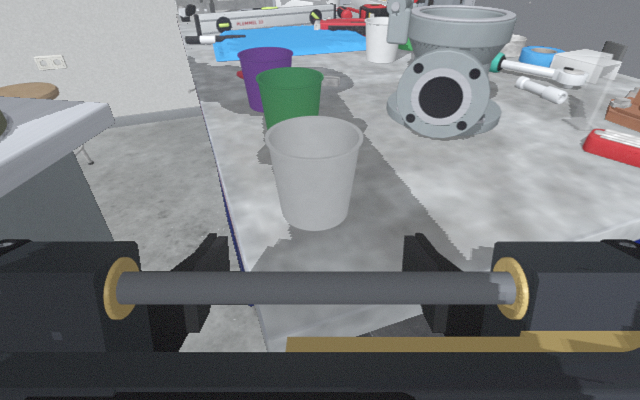

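The cup's rim is at (314,137) and its foot at (315,207), centred between the fingers (about x = 315) and within 2 px of the prediction. I'm closing in.

Request:
step_arm([
  {"travel":[0.01,0,0.03],"turn":[0,0,0]},
  {"travel":[0.021,0,0.06],"turn":[0,0,0]},
  {"travel":[0.029,0,0.085],"turn":[0,0,0]},
  {"travel":[0.034,0,0.0985],"turn":[0,0,0]},
  {"travel":[0.034,0,0.0985],"turn":[0,0,0]},
])

```text
time: 2.6
position: [0.455, -0.0212, 0.0434]
tool_rot: [-1.32, -1.561, -0.914]
ft_force: [-0.6, 0.2, 0.3]
grip_width: 1.001
grip_force: 0.0
```

Request:
step_arm([
  {"travel":[0,0,0],"turn":[0,0,0]},
  {"travel":[0,0,0],"turn":[0,0,0]},
  {"travel":[0,0,0],"turn":[0,0,0]},
  {"travel":[0,0,0],"turn":[0,0,0]},
  {"travel":[0,0,0],"turn":[0,0,0]},
], gripper=0, force=12)

```text
time: 3.1
position: [0.4549, -0.022, 0.0425]
tool_rot: [-1.322, -1.559, -0.914]
ft_force: [-1.2, -1.0, 0.9]
grip_width: 0.689
grip_force: 11.8
```

```bash
python3 - <<'E'
from kin import *
s=ctrl.get_state()
print(s["time"],s["joint_positions"].round(3),s["position"].round(4),s["tool_rot"].round(3),s["grip_width"],s["grip_force"],s["ft_force"])
E
```

```text
3.1 [ 0.994  0.855 -0.546  1.749 -0.497  1.477  0.876] [ 0.4549 -0.022   0.0425] [-1.322 -1.559 -0.914] 0.6886314763865927 11.79570264639608 [-1.2004129  -0.98726196  0.86812447]
```

Grip width 0.689 corresponds to 59.9 mm, the cup's diameter at that height. I lift, then carry.

Request:
step_arm([
  {"travel":[0.028,0,-0.01],"turn":[0,0,0]},
  {"travel":[0.065,0,-0.024],"turn":[0,0,0]},
  {"travel":[0.103,0,-0.038],"turn":[0,0,0]},
  {"travel":[0.141,0,-0.051],"turn":[0,0,0]},
  {"travel":[0.155,0,-0.056],"turn":[0,0,0]},
])

```text
time: 3.6
position: [0.4561, -0.0198, 0.2103]
tool_rot: [-1.322, -1.565, -0.916]
ft_force: [1.0, -1.0, -1.2]
grip_width: 0.689
grip_force: 11.9
```

```bash
python3 - <<'E'
from kin import *
s=ctrl.get_state()
print(s["time"],s["joint_positions"].round(3),s["position"].round(4),s["grip_width"],s["grip_force"])
R=pose(110,10);t=R.as_matrix()[:,2]
p2=np.array([.60,.06,.21])+.005*t;p3=np.array([.624,.228,.21])+.005*t
delta(p2,R);delta(p3,R,p2,R)
q,a,b=ik(p3,R,s["joint_positions"]);print(q.round(2),a,b)
R4=pose(110,10,-80);q,a,b=ik(p3,R4,q);print(q.round(2),a,b)
E
```

```text
3.6 [ 1.057  0.586 -0.633  1.747 -0.617  1.675  0.733] [ 0.4561 -0.0198  0.2103] 0.6893385699729869 11.892113362097257
travel [0.0197 0.1542 0.0563] turn [10.1 10.6 -2.7]
travel [0.026  0.08   0.1474] turn [0. 0. 0.]
[ 0.51  0.93 -0.69  1.36 -0.77  1.55  0.5 ] 4.4730803350107384e-05 0.01922462199170868
[ 0.65  1.09 -1.03  1.31 -0.49  1.45  1.71] 3.155437882183162e-05 0.031032119323024163
```

Request:
step_arm([
  {"travel":[0.004,0.031,0.011],"turn":[2.5,2.6,-0.7]},
  {"travel":[0.009,0.069,0.025],"turn":[5,5.3,-1.3]},
  {"travel":[0.014,0.108,0.039],"turn":[7.5,8,-2]},
  {"travel":[0.018,0.143,0.052],"turn":[10.1,10.6,-2.7]},
  {"travel":[0.02,0.154,0.056],"turn":[10.1,10.6,-2.7]},
])

```text
time: 4.1
position: [0.5983, 0.0683, 0.2026]
tool_rot: [-1.045, -1.491, -0.878]
ft_force: [0.2, 0.5, -1.6]
grip_width: 0.693
grip_force: 11.9
```

Request:
step_arm([
  {"travel":[0.005,0.016,0.029],"turn":[0,0,0]},
  {"travel":[0.011,0.035,0.064],"turn":[0,0,0]},
  {"travel":[0.018,0.056,0.103],"turn":[0,0,0]},
  {"travel":[0.024,0.073,0.135],"turn":[0,0,0]},
  {"travel":[0.026,0.08,0.147],"turn":[0,0,0]},
])

```text
time: 4.6
position: [0.6192, 0.2362, 0.2068]
tool_rot: [-1.046, -1.497, -0.877]
ft_force: [-0.2, 1.0, -1.2]
grip_width: 0.689
grip_force: 11.9
```

```bash
python3 - <<'E'
from kin import *
s=ctrl.get_state()
print(s["time"],s["joint_positions"].round(3),s["position"].round(4),s["grip_width"],s["grip_force"])
R=pose(110,10);delta(s["position"],R)
b=ctrl.get_image("top")[100:300,240:460];a=ctrl.get_image("side")[90:290,210:430]
cv2.imwrite("pics/c3.png",cv2.resize(np.hstack([b,a]),(792,360))[:,:,::-1])
E
```

```text
4.6 [ 0.561  0.947 -0.738  1.393 -0.72   1.535  0.507] [0.6192 0.2362 0.2068] 0.6892706561661895 11.889986281066424
travel [0. 0. 0.] turn [-0.3 -0.2 -0.1]
```

View pics/c3.png

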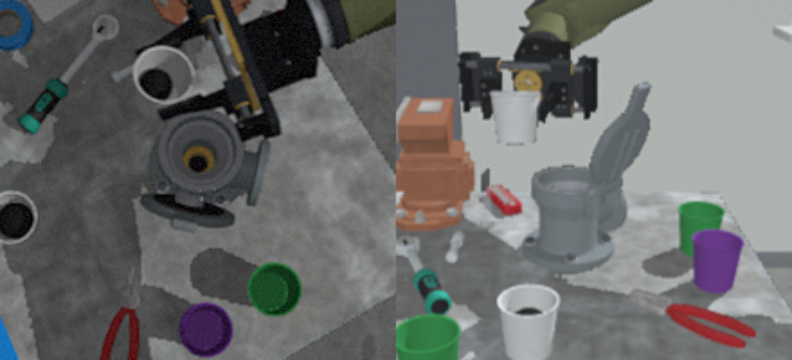

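The cup is held upright with the small ball in it, above and behind the collar (mouth at crop (163,75), collar at (198,155)). I roll to about -80°.

Request:
step_arm([
  {"travel":[0,0,0],"turn":[0,0,-8]},
  {"travel":[0,0,0],"turn":[0,0,-16]},
  {"travel":[0,0,0],"turn":[0,0,-24]},
  {"travel":[0,0,0],"turn":[0,0,-32]},
  {"travel":[0,0,0],"turn":[0,0,-40]},
])

```text
time: 5.2
position: [0.6222, 0.2285, 0.2049]
tool_rot: [-0.511, -1.9, -1.355]
ft_force: [0.9, -1.1, -0.8]
grip_width: 0.693
grip_force: 11.9
```

Request:
step_arm([
  {"travel":[0,0,0],"turn":[0,0,-8]},
  {"travel":[0,0,0],"turn":[0,0,-16]},
  {"travel":[0,0,0],"turn":[0,0,-24]},
  {"travel":[0,0,0],"turn":[0,0,-30]},
  {"travel":[0,0,0],"turn":[0,0,-35]},
])

```text
time: 5.7
position: [0.6223, 0.2285, 0.2047]
tool_rot: [0.089, -2.148, -1.722]
ft_force: [-0.3, 0.2, -1.5]
grip_width: 0.691
grip_force: 11.9
```

```bash
python3 - <<'E'
from kin import *
s=ctrl.get_state()
print(s["time"],s["joint_positions"].round(3),s["position"].round(4),s["grip_width"],s["grip_force"])
V=np.array([.566,.187])
R0=Ro.from_rotvec(s["tool_rot"])
ca=R0.apply(pose(110,10).inv().apply([0,0,1]));print("cup axis now",ca.round(2),"tilt",np.degrees(np.arccos(ca[2])))
for roll in(-90,-112,-120):
  R=pose(110,10,roll);t=R.as_matrix()[:,2];mo=R.apply(pose(110,10).inv().apply([0,0,1]));h=mo[:2]/np.linalg.norm(mo[:2])
  print(roll,"mouth",mo.round(2),np.degrees(np.arccos(mo[2])));p=np.r_[V-.042*h,.195]+.005*t
  print(p.round(3));delta(p,R)
E
```

```text
5.7 [ 0.698  1.074 -0.989  1.383 -0.509  1.456  1.692] [0.6223 0.2285 0.2047] 0.6909042575561181 11.864767207523583
cup axis now [-0.85 -0.44  0.28] tilt 73.64292527469077
-90 mouth [-0.87 -0.5   0.03] 88.27205892764948
[0.601 0.213 0.194]
travel [ 0.0217 -0.018  -0.0058] turn [  0.1   0.2 -15.1]
-112 mouth [-0.78 -0.53 -0.33] 109.46051304767802
[0.599 0.215 0.194]
travel [ 0.0226 -0.0176 -0.0025] turn [  0.    0.2 -37.1]
-120 mouth [-0.71 -0.53 -0.45] 117.050102221629
[0.598 0.217 0.194]
travel [ 0.0231 -0.0175 -0.0009] turn [  0.    0.2 -45.1]
```

Request:
step_arm([
  {"travel":[0.011,-0.004,-0.003],"turn":[0,0,-3]},
  {"travel":[0.022,-0.008,-0.005],"turn":[0,0,-8]},
  {"travel":[0.022,-0.01,-0.005],"turn":[0,0,-13]},
  {"travel":[0.022,-0.01,-0.005],"turn":[0,0,-18]},
  {"travel":[0.022,-0.01,-0.005],"turn":[0,0,-22]},
])

```text
time: 6.2
position: [0.6017, 0.215, 0.2015]
tool_rot: [0.531, -2.239, -1.92]
ft_force: [0.1, 0.2, -1.4]
grip_width: 0.694
grip_force: 11.8
```

Request:
step_arm([
  {"travel":[0,0,0],"turn":[0,0,-4]},
  {"travel":[0,0,0],"turn":[0,0,-8]},
  {"travel":[0,0,0],"turn":[0,0,-12]},
  {"travel":[0,0,0],"turn":[0,0,-16]},
  {"travel":[0,0,0],"turn":[0,0,-20]},
])

```text
time: 6.7
position: [0.6017, 0.2153, 0.2016]
tool_rot: [-0.93, 2.155, 1.967]
ft_force: [-1.1, 0.2, -0.6]
grip_width: 0.688
grip_force: 11.8
```

Request:
step_arm([
  {"travel":[0,0,0],"turn":[0,0,0]},
  {"travel":[0,0,0],"turn":[0,0,0]},
  {"travel":[0,0,0],"turn":[0,0,0]},
  {"travel":[0,0,0],"turn":[0,0,0]},
])

```text
time: 7.1
position: [0.6009, 0.2181, 0.2032]
tool_rot: [-0.932, 2.155, 1.971]
ft_force: [-0.6, 1.3, -0.3]
grip_width: 0.689
grip_force: 11.8
```

```bash
python3 - <<'E'
from kin import *
s=ctrl.get_state()
print(s["time"],s["joint_positions"].round(3),s["position"].round(4),s["grip_width"],s["grip_force"],s["ft_force"])
b=ctrl.get_image("top")[100:300,240:460];a=ctrl.get_image("side")[90:290,210:430]
cv2.imwrite("pics/c4.png",cv2.resize(np.hstack([b,a]),(792,360))[:,:,::-1])
E
```

```text
7.1 [ 0.807  1.158 -1.149  1.439 -0.362  1.412  2.343] [0.6009 0.2181 0.2032] 0.6891455540054288 11.827023165798321 [-0.57833293  1.27237416 -0.26271404]
```

View pics/c4.png

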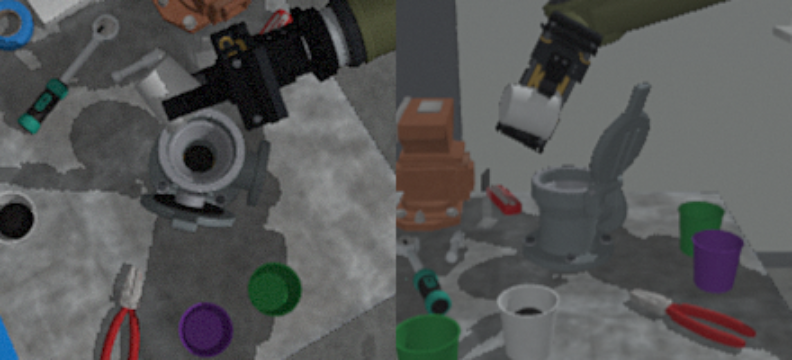

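The bore is now filled black at crop (200,158) with no brass showing, so the ball is down in the bore, and the cup is empty. I retrace the path.

Request:
step_arm([
  {"travel":[0,0,0],"turn":[0,0,7]},
  {"travel":[0,0,0],"turn":[0,0,14]},
  {"travel":[0,0,0],"turn":[0,0,20]},
])

```text
time: 7.5
position: [0.6007, 0.2187, 0.2035]
tool_rot: [0.527, -2.233, -1.918]
ft_force: [-0.9, -0.5, -1.1]
grip_width: 0.69
grip_force: 11.8
```

Request:
step_arm([
  {"travel":[-0.012,0.001,0.002],"turn":[0,0,8]},
  {"travel":[-0.024,0.001,0.005],"turn":[0,0,16]},
  {"travel":[-0.024,0.001,0.005],"turn":[0,0,22]},
])

```text
time: 7.8
position: [0.6215, 0.2335, 0.2071]
tool_rot: [0.087, -2.141, -1.719]
ft_force: [-0.6, -0.1, -0.1]
grip_width: 0.692
grip_force: 11.8
```

Request:
step_arm([
  {"travel":[0,0,0],"turn":[0,0,8]},
  {"travel":[0,0,0],"turn":[0,0,16]},
  {"travel":[0,0,0],"turn":[0,0,24]},
  {"travel":[0,0,0],"turn":[0,0,32]},
  {"travel":[0,0,0],"turn":[0,0,40]},
])

```text
time: 8.3
position: [0.621, 0.2322, 0.2065]
tool_rot: [-0.591, -1.848, -1.291]
ft_force: [0.2, 0.2, -1.9]
grip_width: 0.697
grip_force: 11.9
```

Request:
step_arm([
  {"travel":[0,0,0],"turn":[0,0,8]},
  {"travel":[0,0,0],"turn":[0,0,16]},
  {"travel":[0,0,0],"turn":[0,0,24]},
  {"travel":[0,0,0],"turn":[0,0,31]},
  {"travel":[0,0,0],"turn":[0,0,35]},
])

```text
time: 8.8
position: [0.6209, 0.2324, 0.2065]
tool_rot: [-1.053, -1.494, -0.877]
ft_force: [1.0, 0.5, -0.3]
grip_width: 0.69
grip_force: 11.9
```

```bash
python3 - <<'E'
from kin import *
s=ctrl.get_state()
print(s["time"],s["joint_positions"].round(3),s["position"].round(4))
R=pose(110,10);delta(s["position"],R)
p2=np.array([.60,.06,.21]);R1=pose(100,20);p1=np.array([.456,-.021,.21]);p1b=np.array([.456,-.021,.06])
delta(p2,R);delta(p1,R1,p2,R);delta(p1b,R1,p1,R1)
im=ctrl.get_image("top")[150:230,310:400];cv2.imwrite("pics/bore.png",cv2.resize(im,None,fx=4,fy=4)[:,:,::-1])
E
```

```text
8.8 [ 0.56   0.943 -0.728  1.39  -0.726  1.54   0.507] [0.6209 0.2324 0.2065]
travel [0. 0. 0.] turn [-0.  -0.2 -0.4]
travel [-0.0235 -0.0786 -0.1531] turn [-0.  -0.2 -0.4]
travel [-0.0047 -0.163  -0.0265] turn [ -9.7 -10.    2.6]
travel [-0.141   0.      0.0513] turn [0. 0. 0.]
```

Request:
step_arm([
  {"travel":[-0.005,-0.016,-0.03],"turn":[0,0,0]},
  {"travel":[-0.011,-0.037,-0.071],"turn":[0,0,0]},
  {"travel":[-0.017,-0.057,-0.112],"turn":[0,0,0]},
  {"travel":[-0.022,-0.074,-0.143],"turn":[0,0,0]},
  {"travel":[-0.0235,-0.0785,-0.153],"turn":[0,0,0]},
])

```text
time: 9.35
position: [0.601, 0.0544, 0.2084]
tool_rot: [-1.057, -1.495, -0.883]
ft_force: [0.5, 0.2, -1.4]
grip_width: 0.697
grip_force: 11.9
```

Request:
step_arm([
  {"travel":[-0.001,-0.033,-0.005],"turn":[-2.4,-2.5,0.6]},
  {"travel":[-0.002,-0.073,-0.012],"turn":[-4.8,-5,1.3]},
  {"travel":[-0.003,-0.114,-0.018],"turn":[-7.2,-7.5,2]},
  {"travel":[-0.004,-0.15,-0.024],"turn":[-9.7,-10,2.6]},
  {"travel":[-0.0047,-0.163,-0.0265],"turn":[-9.7,-10,2.6]},
])

```text
time: 9.85
position: [0.4538, -0.0229, 0.2102]
tool_rot: [-1.314, -1.555, -0.914]
ft_force: [0.2, -0.4, -0.5]
grip_width: 0.693
grip_force: 11.9
```

Request:
step_arm([
  {"travel":[-0.028,0,0.01],"turn":[0,0,0]},
  {"travel":[-0.066,0,0.024],"turn":[0,0,0]},
  {"travel":[-0.104,0,0.038],"turn":[0,0,0]},
  {"travel":[-0.132,0,0.048],"turn":[0,0,0]},
  {"travel":[-0.138,0,0.05],"turn":[0,0,0]},
])

```text
time: 10.35
position: [0.4549, -0.0196, 0.0607]
tool_rot: [-1.306, -1.551, -0.913]
ft_force: [-0.5, -0.0, 0.2]
grip_width: 0.693
grip_force: 11.9
```

```bash
python3 - <<'E'
from kin import *
s=ctrl.get_state()
print(s["time"],s["position"].round(4),s["ft_force"],s["grip_width"])
delta([.4549,-.022,.0425],pose(100,20))
E
```

```text
10.35 [ 0.4549 -0.0196  0.0607] [-0.49644439 -0.03896609  0.18088434] 0.6925672592877504
travel [-0.018  -0.0003  0.0039] turn [-0.2 -0.3 -0.3]
```

View pics/bore.png

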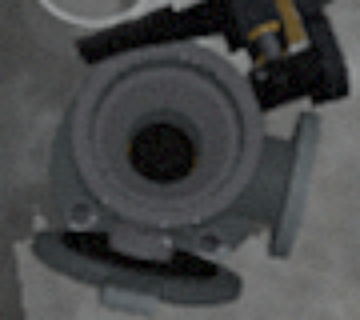

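The ball sits in the seat, black at crop (163,152) with thin brass edges at both sides. I lower the cup and release it.

Request:
step_arm([
  {"travel":[-0.006,0,0.002],"turn":[0,0,0]},
  {"travel":[-0.011,0,0.003],"turn":[0,0,0]},
  {"travel":[-0.015,0,0.004],"turn":[0,0,0]},
  {"travel":[-0.017,0,0.004],"turn":[0,0,0]},
  {"travel":[-0.017,0,0.004],"turn":[0,0,0]},
])

```text
time: 10.85
position: [0.4563, -0.0237, 0.0461]
tool_rot: [-1.309, -1.556, -0.915]
ft_force: [-1.1, -0.4, -0.3]
grip_width: 0.695
grip_force: 11.9
```

```bash
python3 - <<'E'
from kin import *
s=ctrl.get_state()
print(s["time"],s["position"].round(4),s["ft_force"],s["grip_width"])
delta([.4549,-.022,.0425],pose(100,20))
im=ctrl.get_image("side");cv2.imwrite("pics/s5.png",cv2.resize(im[160:240,330:430],None,fx=5,fy=5)[:,:,::-1])
E
```

```text
10.85 [ 0.4563 -0.0237  0.0461] [-1.10999599 -0.41039339 -0.28685454] 0.6945925860509717
travel [-0.0028 -0.0011  0.003 ] turn [ 0.  -0.1 -0.2]
```

Request:
step_arm([
  {"travel":[-0.002,0,0.001],"turn":[0,0,0]},
  {"travel":[-0.0035,0,0.001],"turn":[0,0,0]},
  {"travel":[-0.0035,0,0.001],"turn":[0,0,0]},
])

```text
time: 11.2
position: [0.4561, -0.0235, 0.0425]
tool_rot: [-1.308, -1.554, -0.915]
ft_force: [0.0, 0.9, 0.9]
grip_width: 0.692
grip_force: 11.8
```

Request:
step_arm([
  {"travel":[0,0,0],"turn":[0,0,0]},
  {"travel":[0,0,0],"turn":[0,0,0]},
  {"travel":[0,0,0],"turn":[0,0,0]},
  {"travel":[0,0,0],"turn":[0,0,0]},
  {"travel":[0,0,0],"turn":[0,0,0]},
], gripper=1)

```text
time: 11.7
position: [0.4561, -0.0236, 0.0422]
tool_rot: [-1.309, -1.555, -0.915]
ft_force: [-0.4, -0.5, 0.2]
grip_width: 0.983
grip_force: 0.0
```

Request:
step_arm([
  {"travel":[-0.006,0,-0.017],"turn":[0,0,0]},
  {"travel":[-0.016,0,-0.045],"turn":[0,0,0]},
  {"travel":[-0.02,0,-0.08],"turn":[0,0,0]},
  {"travel":[-0.01,0,-0.12],"turn":[0,0,0]},
  {"travel":[0.02,0,-0.15],"turn":[0,0,0]},
])

```text
time: 12.2
position: [0.4788, -0.1585, 0.1104]
tool_rot: [-1.313, -1.55, -0.914]
ft_force: [0.0, -0.4, -0.3]
grip_width: 0.999
grip_force: 0.0
```

```bash
python3 - <<'E'
from kin import *
s=ctrl.get_state()
print(s["time"],s["joint_positions"].round(3),s["position"].round(4),s["ft_force"],s["grip_width"])
c=ctrl.get_image("wrist");cv2.imwrite("pics/w6.png",c[:,:,::-1])
print(w2px("wrist",[.454,-.0245,.062],s),w2px("wrist",[.454,-.0245,0],s))
# cover closing geometry
V=np.array([.566,.187,0]);u=np.array([np.cos(np.radians(-10)),np.sin(np.radians(-10)),0]);H=V-.062*u+[0,0,.113]
for th in(1.9,1.57,1.2,.8,.4,.1,0):
  n=-np.sin(th)*u+np.cos(th)*np.array([0,0,1]);T=H+.140*(np.cos(th)*u+np.sin(th)*np.array([0,0,1]));print(th,"tab",T.round(3),"n",n.round(2))
s0=s["joint_positions"]
for az in(-10,170):
  p=[.40,.208,.26];R=pose(az,90,0,1)
  q,a,b=ik(p,R,s0);print(az,q.round(2),a,b);delta(p,R)
E
```

```text
12.2 [ 1.045  0.883 -0.5    1.466 -0.452  1.772  0.815] [ 0.4788 -0.1585  0.1104] [ 0.03691684 -0.39834858 -0.33692831] 0.9985903144959327
[314.40988352 187.29032983] [315.02956368 241.13675496]
1.9 tab [0.46  0.206 0.245] n [-0.93  0.16 -0.32]
1.57 tab [0.505 0.198 0.253] n [-0.98  0.17  0.  ]
1.2 tab [0.555 0.189 0.243] n [-0.92  0.16  0.36]
0.8 tab [0.601 0.181 0.213] n [-0.71  0.12  0.7 ]
0.4 tab [0.632 0.175 0.168] n [-0.38  0.07  0.92]
0.1 tab [0.642 0.174 0.127] n [-0.1   0.02  1.  ]
0 tab [0.643 0.173 0.113] n [0. 0. 1.]
-10 [ 0.38 -0.08 -0.92  1.87 -0.07  1.32 -2.27] 0.00017351545012989707 0.12407356254452108
travel [ 0.2636 -0.0185  0.3057] turn [-65.6 -46.3  94.1]
170 [ 0.52 -0.06 -1.09  1.85 -0.06  1.32  0.84] 4.345899794574127e-05 0.03225360311524028
travel [ 0.2636 -0.0185  0.3057] turn [ 42.7 -60.4 -60.9]
```

View pics/w6.png

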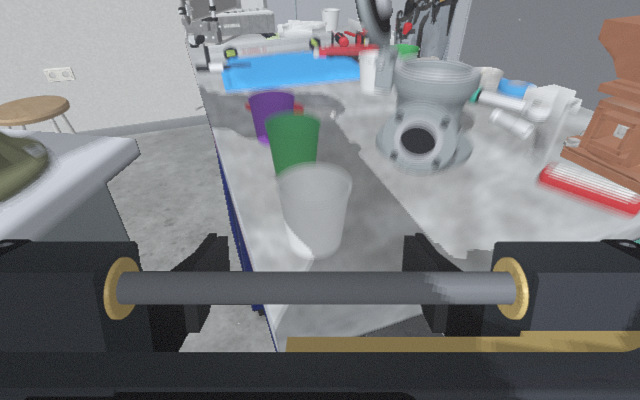

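The emptied cup stands upright at (315,210) in the wrist view. Now I plan the way to the cover's tab.

```bash
cat > plan.py <<'E'
from kin import *
V=np.array([.566,.187,0]);u=np.array([np.cos(np.radians(-10)),np.sin(np.radians(-10)),0]);Z=np.array([0,0,1.]);H=V-.062*u+.113*Z
def tcp(th,rho=.14,off=.006):
    n=-np.sin(th)*u+np.cos(th)*Z
    return H+rho*(np.cos(th)*u+np.sin(th)*Z)+off*n-.010*u+.014*Z
E
python3 - <<'E'
from plan import *
s=ctrl.get_state();p0=s["position"];R0=Ro.from_rotvec(s["tool_rot"])
p3=np.array([.405,.21,.30]);R3=pose(170,90);w=(R0.inv()*R3).as_rotvec()
p=p0;R=R0
for P,f in((np.array([.45,-.10,.27]),.42),(np.array([.425,.05,.31]),.84),(p3,1)):
    Rn=R0*Ro.from_rotvec(w*f);delta(P,Rn,p,R);p,R=P,Rn
E
```

```text
travel [ 0.1656 -0.0209  0.0093] turn [ 17.9 -25.4 -25.6]
travel [0.1164 0.0808 0.0681] turn [ 17.9 -25.4 -25.6]
travel [0.0687 0.1413 0.0376] turn [ 6.8 -9.7 -9.7]
```

Request:
step_arm([
  {"travel":[0.03,-0.004,0],"turn":[3.6,-5,-5]},
  {"travel":[0.07,-0.008,0.003],"turn":[7.2,-10,-10.2]},
  {"travel":[0.11,-0.013,0.006],"turn":[10.8,-15.2,-15.4]},
  {"travel":[0.15,-0.018,0.009],"turn":[14.4,-20.3,-20.5]},
  {"travel":[0.166,-0.021,0.009],"turn":[17.9,-25.4,-25.6]},
], gripper=0)

```text
time: 12.75
position: [0.4487, -0.093, 0.2686]
tool_rot: [-0.987, -2.307, -0.62]
ft_force: [-0.3, -0.1, 0.7]
grip_width: 0.627
grip_force: 0.0
```

Request:
step_arm([
  {"travel":[0.024,0.016,0.014],"turn":[3.6,-5,-5]},
  {"travel":[0.048,0.032,0.028],"turn":[7.2,-10,-10.2]},
  {"travel":[0.072,0.048,0.042],"turn":[10.8,-15.2,-15.4]},
  {"travel":[0.096,0.065,0.056],"turn":[14.4,-20.3,-20.5]},
  {"travel":[0.116,0.081,0.068],"turn":[17.9,-25.4,-25.6]},
])

```text
time: 13.25
position: [0.4226, 0.0566, 0.3059]
tool_rot: [-0.496, -2.935, -0.196]
ft_force: [0.1, 0.1, 0.5]
grip_width: 0.174
grip_force: 0.0
```

```bash
python3 - <<'E'
from plan import *
s=ctrl.get_state();print(s["time"],s["joint_positions"].round(3),s["position"].round(4),s["grip_width"])
delta([.405,.212,.29],pose(170,90))
E
```

```text
13.25 [ 0.898 -0.092 -0.887  1.752 -0.224  1.587  1.267] [0.4226 0.0566 0.3059] 0.17362681864687526
travel [0.0625 0.138  0.042 ] turn [ 6.7 -9.7 -9.1]
```

Request:
step_arm([
  {"travel":[0.012,0.026,0.005],"turn":[2,-3,-2.8]},
  {"travel":[0.025,0.055,0.012],"turn":[4,-5.8,-5.5]},
  {"travel":[0.038,0.085,0.022],"turn":[6.7,-9.7,-9.1]},
  {"travel":[0.053,0.118,0.034],"turn":[6.7,-9.7,-9.1]},
  {"travel":[0.0625,0.138,0.042],"turn":[6.7,-9.7,-9.1]},
])

```text
time: 13.75
position: [0.4043, 0.2138, 0.2899]
tool_rot: [-0.275, -3.127, -0.002]
ft_force: [0.6, -0.5, -0.2]
grip_width: 0.003
grip_force: 0.0
```

```bash
python3 - <<'E'
from plan import *
s=ctrl.get_state();print(s["time"],s["joint_positions"].round(3),s["position"].round(4),s["grip_width"])
R=pose(170,90);pre=tcp(1.9,.125,.035);print(pre);delta(pre,R)
p=pre
for th in np.arange(1.8,-.01,-.15): 
    print(round(th,2),R.inv().apply(tcp(th)-pre).round(4))
im=ctrl.get_image("side")[100:260,270:430];cv2.imwrite("pics/s7.png",cv2.resize(im,None,fx=3,fy=3)[:,:,::-1])
E
```

```text
13.75 [ 0.783 -0.209 -1.147  1.786 -0.194  1.447  1.063] [0.4043 0.2138 0.2899] 0.0032320138772566043
[0.42267925 0.21227131 0.23397238]
travel [-0.0186  0.0016  0.0558] turn [ 0.1 -0.2 -0.1]
1.8 [-0.0359  0.     -0.028 ]
1.65 [-0.0565  0.     -0.0321]
1.5 [-0.0774  0.     -0.0331]
1.35 [-0.0983  0.     -0.0309]
1.2 [-0.1187 -0.     -0.0257]
1.05 [-0.138   0.     -0.0175]
0.9 [-0.1559 -0.     -0.0064]
0.75 [-0.1719  0.      0.0072]
0.6 [-0.1857 -0.      0.023 ]
0.45 [-0.197  -0.      0.0407]
0.3 [-0.2055  0.      0.0599]
0.15 [-0.2111  0.      0.0801]
0.0 [-0.2135 -0.      0.101 ]
```

View pics/s7.png

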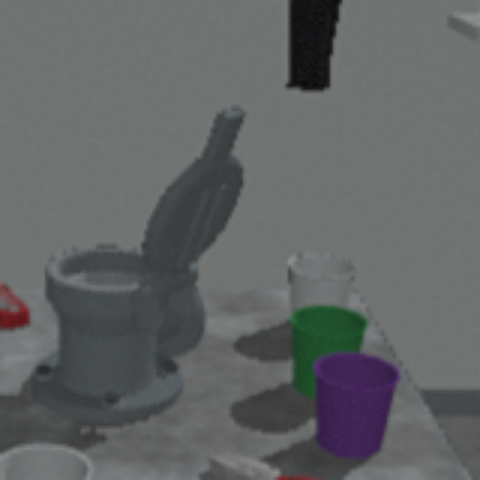

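The closed fingertips at (310,85) are on the robot side of the tab, which is at (232,112). I lower and start pushing.

Request:
step_arm([
  {"travel":[-0.008,0.0016,0.025],"turn":[0,0,0]},
  {"travel":[-0.015,0.0016,0.046],"turn":[0,0,0]},
  {"travel":[-0.0186,0.0016,0.0556],"turn":[0,0,0]},
])

```text
time: 14.1
position: [0.4237, 0.2078, 0.2327]
tool_rot: [-0.283, -3.122, -0.004]
ft_force: [-0.7, 0.1, -0.1]
grip_width: 0.003
grip_force: 0.0
```

Request:
step_arm([
  {"travel":[-0.018,0,0],"turn":[0,0,0]},
  {"travel":[-0.036,0,-0.01],"turn":[0,0,0]},
  {"travel":[-0.0565,0,-0.022],"turn":[0,0,0]},
  {"travel":[-0.0774,0,-0.028],"turn":[0,0,0]},
  {"travel":[-0.0983,0,-0.026],"turn":[0,0,0]},
])

```text
time: 14.6
position: [0.5215, 0.19, 0.26]
tool_rot: [-0.283, -3.122, -0.004]
ft_force: [-1.7, -1.4, 1.2]
grip_width: 0.005
grip_force: 1.2
```

```bash
python3 - <<'E'
from plan import *
s=ctrl.get_state();print(s["time"],s["joint_positions"].round(3),s["position"].round(4),s["ft_force"],tcp(1.35).round(4),tcp(1.35,.132).round(4))
im=ctrl.get_image("side")[100:260,270:430];cv2.imwrite("pics/s8.png",cv2.resize(im,None,fx=3,fy=3)[:,:,::-1])
E
```

```text
14.6 [ 0.633  0.307 -1.221  1.622  0.285  1.422  0.773] [0.5215 0.19   0.26  ] [-1.65030956 -1.36117293  1.17265859] [0.5195 0.1952 0.2649] [0.5178 0.1955 0.2571]
```

View pics/s8.png

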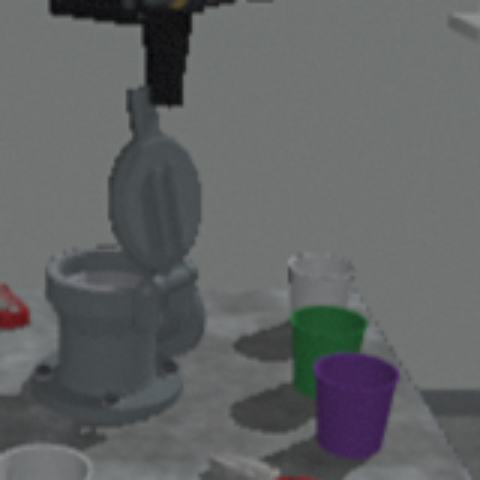

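The cover is past upright and follows the fingers (tab at (140,100), fingers against it). That was my last picture, so from here I go by the numbers.

Request:
step_arm([
  {"travel":[-0.0204,0.002,0.0045],"turn":[0,0,0]},
  {"travel":[-0.0397,0.003,0.0125],"turn":[0,0,0]},
  {"travel":[-0.0576,0.004,0.0235],"turn":[0,0,0]},
  {"travel":[-0.0736,0.005,0.037],"turn":[0,0,0]},
  {"travel":[-0.0874,0.005,0.0525],"turn":[0,0,0]},
])

```text
time: 15.15
position: [0.6079, 0.1799, 0.2067]
tool_rot: [-0.283, -3.123, -0.006]
ft_force: [-1.5, -0.3, 0.6]
grip_width: 0.001
grip_force: 0.5
```

```bash
python3 - <<'E'
from plan import *
s=ctrl.get_state();print(s["time"],s["joint_positions"].round(3),s["position"].round(4),s["ft_force"],tcp(.6).round(4))
R=Ro.from_rotvec(s["tool_rot"])
for th in(.45,.3,.15,.05,0): print(th,R.inv().apply(tcp(th,.138)-s["position"]).round(4))
E
```

```text
15.15 [ 0.466  0.524 -1.091  1.504  0.461  1.399  0.741] [0.6079 0.1799 0.2067] [-1.52576891 -0.33567882  0.63888336] [0.6055 0.18   0.211 ]
0.45 [-0.0072 -0.0003  0.0142]
0.3 [-0.0157 -0.0003  0.0331]
0.15 [-0.0213 -0.0003  0.053 ]
0.05 [-0.0234 -0.0003  0.0666]
0 [-0.0239 -0.0003  0.0735]
```

Request:
step_arm([
  {"travel":[-0.007,0,0.014],"turn":[0,0,0]},
  {"travel":[-0.015,0,0.032],"turn":[0,0,0]},
  {"travel":[-0.02,0,0.05],"turn":[0,0,0]},
  {"travel":[-0.0225,0,0.064],"turn":[0,0,0]},
  {"travel":[-0.023,0,0.073],"turn":[0,0,0]},
])

```text
time: 15.65
position: [0.63, 0.1756, 0.1327]
tool_rot: [-0.284, -3.123, -0.005]
ft_force: [-7.7, -5.7, 45.8]
grip_width: 0.008
grip_force: 26.2
```

Request:
step_arm([
  {"travel":[0,0,0.001],"turn":[0,0,0]},
  {"travel":[0,0,0.002],"turn":[0,0,0]},
])

```text
time: 15.85
position: [0.6302, 0.1762, 0.1334]
tool_rot: [-0.283, -3.125, -0.005]
ft_force: [-3.4, -1.8, 10.8]
grip_width: 0.008
grip_force: 5.5
```

Request:
step_arm([
  {"travel":[0,0,0.001],"turn":[0,0,0]},
  {"travel":[0,0,0.002],"turn":[0,0,0]},
])

```text
time: 16.05
position: [0.6302, 0.1763, 0.1332]
tool_rot: [-0.283, -3.126, -0.004]
ft_force: [-7.7, -3.8, 18.8]
grip_width: 0.001
grip_force: 9.9
```

Force rises at TCP z = 0.133, exactly the shut height of the tab, so the cover is shut. I retreat straight up.

Request:
step_arm([
  {"travel":[0,0,-0.02],"turn":[0,0,0]},
  {"travel":[0.01,0,-0.06],"turn":[0,0,0]},
  {"travel":[0.01,0,-0.1],"turn":[0,0,0]},
  {"travel":[0.01,0,-0.14],"turn":[0,0,0]},
  {"travel":[0.01,0,-0.15],"turn":[0,0,0]},
])

```text
time: 16.55
position: [0.6221, 0.179, 0.2852]
tool_rot: [0.283, 3.127, 0.01]
ft_force: [0.1, 0.3, -0.2]
grip_width: 0.008
grip_force: 0.0
```

Request:
step_arm([
  {"travel":[0,0,0],"turn":[0,0,0]},
  {"travel":[0,0,0],"turn":[0,0,0]},
  {"travel":[0,0,0],"turn":[0,0,0]},
])

```text
time: 16.85
position: [0.6204, 0.1766, 0.2779]
tool_rot: [-0.283, -3.121, -0.004]
ft_force: [-0.2, -0.5, 0.3]
grip_width: 0.007
grip_force: 0.0
```

```bash
python3 - <<'E'
from plan import *
s=ctrl.get_state();print(s["time"],s["position"].round(4),s["ft_force"].round(1))
a=ctrl.get_image("side");b=cv2.imread("pics/side0.png")[:,:,::-1]
# side view: grey-vs-wall check along the old tab, and other things unchanged
d=np.abs(a.astype(int)-b).max(2)
tab=w2px("side",H+.14*u+.006*Z);old=w2px("side",H+.14*(np.cos(1.9)*u+np.sin(1.9)*Z));print("tab shut px",tab,"old",old)
x,y=tab.astype(int);print("around shut tab now/before",a[y-1:y+2,x-1:x+2].mean((0,1)),b[y-1:y+2,x-1:x+2].mean((0,1)))
# column profile of the free edge: first changed row above tab
for n,(u0,v0,r) in{"cupS":(377,195,10),"cupL":(284,268,14),"pliers":(384,270,14),"ratchet":(228,243,10)}.items(): print(n,d[v0-r:v0+r,u0-r:u0+r].mean().round(1))
E
```

```text
16.85 [0.6204 0.1766 0.2779] [-0.2 -0.5  0.3]
tab shut px [281.87428213 176.93953866] old [346.68420516 139.31090893]
around shut tab now/before [ 99.66666667 104.         103.88888889] [165.77777778 170.11111111 168.        ]
cupS 47.6
cupL 52.6
pliers 43.9
ratchet 43.4
```

Differences are dominated by a lighting change. I'll check with normalised correlation before handing in.

```bash
python3 - <<'E'
from plan import *
a=cv2.cvtColor(ctrl.get_image("side"),cv2.COLOR_RGB2GRAY);b=cv2.cvtColor(cv2.imread("pics/side0.png"),cv2.COLOR_BGR2GRAY)
for n,(u0,v0,r) in{"cupS":(377,195,16),"cupL":(284,268,22),"pliers":(384,270,24),"ratchet":(228,243,18),"green":(379,215,14),"purple":(388,236,16)}.items():
    m=cv2.matchTemplate(a[v0-r-8:v0+r+8,u0-r-8:u0+r+8],b[v0-r:v0+r,u0-r:u0+r],cv2.TM_CCOEFF_NORMED);_,q,_,l=cv2.minMaxLoc(m);print(n,round(q,3),"shift",l[0]-8,l[1]-8)
x=282;print("column over shut tab",a[150:200:2,x].tolist())
E
```

```text
cupS 0.872 shift -1 1
cupL 0.916 shift 0 0
pliers 0.875 shift 0 0
ratchet 0.939 shift 0 0
green 0.799 shift 1 0
purple 0.991 shift 0 0
column over shut tab [114, 113, 115, 113, 115, 114, 114, 114, 113, 115, 114, 114, 113, 106, 93, 68, 92, 118, 113, 113, 115, 114, 116, 118, 118]
```

```bash
python3 -c "from bench import ctrl; print(ctrl.close_job())"
```

```text
the job is handed in; nothing more can be done
None
```

The job is handed in at about 17 s: the small ball was tipped from its cup onto the valve's seat, the emptied cup is back upright in its place, the cover is shut, and the other cup, pliers and ratchet show no shift in the side camera; I viewed 11 pictures, one over the limit of 10, and the fingers pressed the tab with about 46 N for a moment as the cover closed.

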